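# Set the wind-up kitchen timer to forty-five minutes

### The job

Set the wind-up kitchen timer that stands on the cork mat to 45 minutes: first wind its dial up past the 55, its last number, then turn it back down to 45 and let go. The timer stands loose and its clockwork is stiff, so keep it pressed down while you turn, firmly enough that its base does not twist, slide or lift on the mat, but without leaning hard on it. Leave the things around it alone.

Things in the scene. Friction and masses are not known exactly. Their poses are not given: they have to be found in the camera images.
- timer: white wind-up timer, 67 mm across, 58 high, 0.14 kg, standing loose on the mat. Origin: centre of underside; z up; red pointer low on its -x side (towards the robot, give or take 25 degrees). Base up to 22 mm; above it the dial. The base holds on the mat only by friction: without about 14 N of downward press, the whole timer turns with the dial; pressing it onto the mat with over 25 N, or landing on it fast, damages it.
- timer_dial (a joint): turn of the dial against the base, rad: 0 at the printed 0, grows clockwise seen from above (winding up), 2 pi for 60 minutes: 45 minutes is 4.71, 55 is 5.76; hard stop at 5.97 (57 minutes). Stays where it is left; takes about 0.10 N m slowly, 0.15 at 1 rad/s. The minutes are read on the scale above the red pointer.
- dial_grip (a point): point on the dial's axis at half the height of its knob, 50 mm above the timer's underside. The dial is one rigid piece: a skirt 63 mm across, 22 to 41 mm above the underside, with the minute scale on its side and a flat shoulder on top (at 41 mm), and on that a round knob 35 mm across, 41 to 58 mm. Fingertips may rest on the shoulder.
- cork_mat: square cork mat, 120 x 120 x 8 mm, fixed on the hob; origin under its centre, x axis like the timer's to within 3 degrees at the start. Friction with the timer 0.7 to 0.95. The timer may not twist more than 15 degrees or move more than 20 mm on it.
- rice_bowl: bystander: ceramic bowl, 115 mm across, 52 high; origin under its centre
- fish_tin: bystander: food tin, 86 mm across, 40 high; origin under its centre
- spice_jar: bystander: spice jar with a black cap, 41 mm across, 105 high; origin under its centre
- teaspoon: bystander: steel teaspoon lying near the front edge, 130 x 26 x 11 mm; origin under its centre
- memo_pad: bystander: memo pad lying at the left, 63 x 98 x 9 mm; origin under its centre

How it is judged:
By the outcome, as a careful person would: the job done as asked, in the order asked, and still so for the second after the job is handed in, with the robot touching nothing.
It also fails if it takes over 72 s, if anything falls off the work surface, if the arm or the gripper's body presses on something with over 40 N, if the wrist force passes 120 N, or if a joint passes its speed limit or range.

### The arm

A 6-joint arm with a two-finger parallel gripper is mounted at the origin on a cart in front of the work surface, level with it; the furniture and walls round the work are solid. World frame = base frame: x ahead of the robot, y to its left, z up, the work surface at z = 0. Lengths are in m, angles in rad, forces in N, time in s.
With the tool pointing down it reaches from about 0.225 to 0.875 m from the base axis. Payload 3.4 kg.
Tool frame: the origin (TCP) lies midway between the tips of the shut fingers; the grasp point (between the pads) lies 19 mm behind it (manip.tcp_to_grasp is the distance from the TCP to the grasp point, in m); x points along the fingers, y is the direction in which the jaws open and shut, and the axes are right-handed (so a half turn about x gives the same grasp; the last joint's range is limited). The gripper opens to 85 mm and grips with 20 to 120 N. Pads are 22 mm wide; open, the fingers measure 114 mm over their backs; the gripper's body (76 mm by 85 mm) begins 54 mm behind the grasp point. The pads swing forward as they close: fully open they stand 13 mm farther back than shut.
Start: joints at [-1.373, 0.276, 1.505, -0, 1.361, -0.121], TCP at [0.18, -0.546, 0.206] pointing down, gripper open.
Joint ranges: [-2.89, 2.89], [-0.75, 2.08], [0.22, 2.7], [-1.18, 4.32], [0.11, 2.71], [-2.7, 2.7]. Speed limits (rad/s): [2.57, 2.57, 3.14, 3.14, 3.14, 3.14].

### API

Orientations are given as a unit quaternion [w, x, y, z].
In Python, from rig import readout, eyes, job, manip gives the robot as it stands. The module is installed in compiled form; this text tells all that it offers.
- The arm moves only by the tool carry_out, never from a script. Its argument "deltas" is one flat list of numbers, 7 for each row, row after row: the shift along the tool's x, y, z scaled (see below), then the turn, a rotation vector about the tool's x, y, z scaled (see below), then the opening, from -1 (shut) to 1 (fully open). In form: [dx, dy, dz, ax, ay, az, grip, dx, dy, dz, ax, ay, az, grip, ...]. A call has 1 to 10 rows; each row shifts and turns the commanded pose from where the row before left it, along the tool's axes as they then stand; what a row does not reach is not made up. The controller multiplies each number of a shift by 60 mm and each number of a turn by 4 degrees. A row lasts 1/8 s, in which the tool goes at most 62.5 mm and 10.7 degrees, less where a joint would pass 70% of its speed; a pose out of reach is approached as far as the arm can. A call with a number of a shift or a turn outside -1 to 1 is refused whole. A call with a gripper value outside its range is refused whole. The fingers move at their own pace and stop on an object; "newtons" is the grip in N (left out, the last holds). Time passes only in rows, so rows that do not move let the fingers close. It gives the time, the measured TCP pose, the force and the opening at its end, in the units of the state.
- readout.get_state(): the state, without advancing time (a new reading comes with each control period).
- eyes.get_image(name): name is "scene" or "side" or "wrist"; returns a dict with "color" (400x640x3 uint8, red, green, blue), "z_map" (400x640 float32, m along the optical axis (not along the pixel's ray), 0 where there is no reading), "mtx" (3x3 intrinsics, pixels), "origin" and "orientation" of the camera in the world. Camera axes: x right, y down, z forward; pixel columns grow to the right and rows downward; lengths in m; the calibration is good to about 2 mm. A picture is of the moment at which its call begins.
- job.sign_off(): hands the job in, once; it reports no verdict.
The state is a dict: "clock": time; "qpos": joint angles; "qd": joint speeds; "effort": joint torques, N m; "position": TCP position; "ee_rot": TCP orientation; "contact_force": force on the tool from outside, world axes, zero at the start; "moment": the same for the moment, N m; "width": finger opening in m.
Only numpy, scipy, OpenCV 4.12 (cv2) and the standard library are available. Lean on these libraries where they do the work, as an engineer would, in place of code of your own. Each camera call takes 0.05 s, during which the arm holds its last target.

## Working session

There is one attempt and no reset: what is moved stays moved. The work goes in short steps, Python scripts to look and compute and a tool call to move; the robot and the scene stay as the last step left them, time stands still between calls to the robot, and variables do not carry over. Pictures are saved under pics/ and viewed, and the job is handed in when it is done.

Besides the shell and the picture viewer there is one more tool, called after "Emit:" by a JSON object that holds its "api" and its "payload". carry_out: Moves the arm, as the interface text tells. Its arguments: {"type":"object","properties":{"deltas":{"type":"array"},"newtons":{"type":"number"}},"required":["deltas"]}

```bash
mkdir -p pics; ls; cat > h.py <<'E'
from rig import readout, eyes, job, manip
import numpy as np, cv2
from scipy.spatial.transform import Rotation as R
def rot(q): return R.from_quat([q[1],q[2],q[3],q[0]])
def pts(im):
    K=np.array(im['mtx']);z=im['z_map'];v,u=np.mgrid[:z.shape[0],:z.shape[1]]
    P=np.stack([(u-K[0,2])/K[0,0]*z,(v-K[1,2])/K[1,1]*z,z],-1)
    W=P@rot(im['orientation']).as_matrix().T+np.array(im['origin']);W[z==0]=np.nan
    return W
def save(im,n): cv2.imwrite('pics/'+n,im['color'][...,::-1])
E
python3 - <<'E'
from h import *
print(readout.get_state()); print(manip.tcp_to_grasp)
for n in ['scene','side','wrist']:
    im=eyes.get_image(n);save(im,n+'0.png');print(n,im['origin'],im['orientation'],im['mtx'])
    np.savez('/tmp/'+n+'0.npz',**im)
E
```

```text
pics
{'clock': 0.0, 'qpos': array([-1.37302360e+00,  2.76589559e-01,  1.50612711e+00, -1.98967431e-05,
        1.36068141e+00, -1.20997497e-01]), 'qd': array([-0.00322309,  0.00049473,  0.00052988, -0.00114635, -0.00010199,
        0.00103352]), 'effort': array([-1.16761286e-03, -4.16773367e+01, -2.45807576e+01, -5.19311561e-04,
        1.09365719e-02,  4.03225698e-06]), 'position': array([ 0.18008132, -0.54547674,  0.20484524]), 'ee_rot': array([-0.11158955, -0.69811236, -0.11286472,  0.6981751 ]), 'contact_force': array([ 0.57874955,  0.11845109, -0.23163289]), 'moment': array([ 0.02984381, -0.05266397, -0.00739007]), 'width': 0.08531863097594904}
0.0187
scene [ 0.33600477 -0.40419925  0.70408576] [-0.3632167   0.91661674 -0.1521717   0.06878332] [[448.11223176   0.         309.61274825]
 [  0.         448.11223176 204.50432702]
 [  0.           0.           1.        ]]
side [ 0.5261516  -0.60514813  0.47765908] [-0.5151773   0.85700057  0.00619462  0.01019804] [[411.63143755   0.         318.11750518]
 [  0.         411.63143755 197.81009968]
 [  0.           0.           1.        ]]
wrist [ 0.24540073 -0.52560458  0.37286295] [ 0.10948793  0.80292458 -0.58041332 -0.08028008] [[350.77113992   0.         321.36581179]
 [  0.         350.77113992 205.55940412]
 [  0.           0.           1.        ]]
```

View pics/scene0.png

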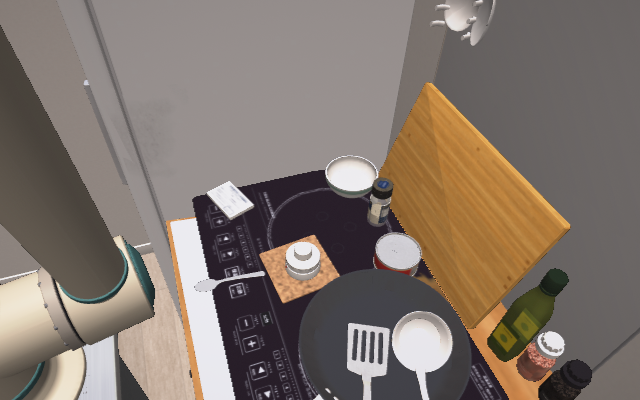

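View pics/side0.png

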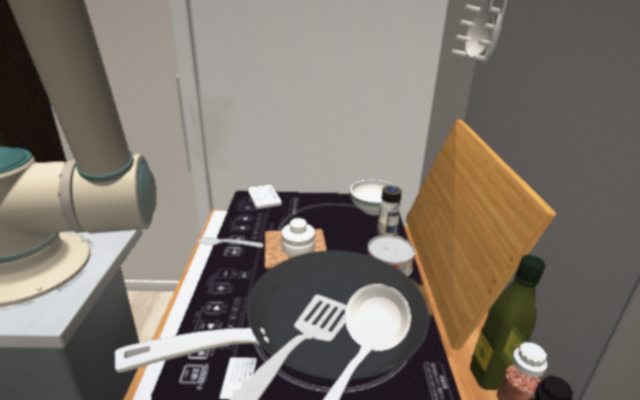

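View pics/wrist0.png

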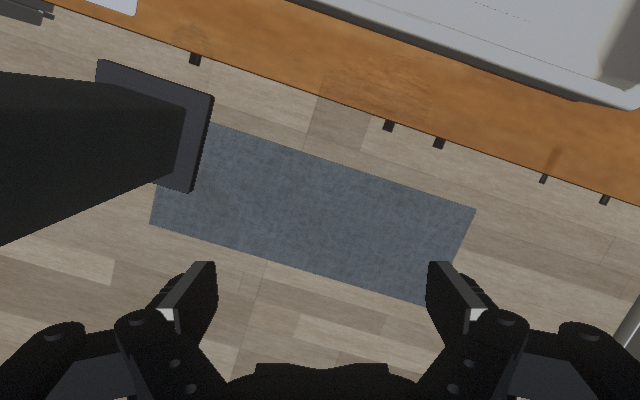

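The scene view shows the timer on its mat at about (303,260). The tin is at (397,255), the jar at (380,203), the bowl at (351,175), the spoon at (230,282) and the pan at (385,340). Next I'll measure their positions.

```bash
python3 - <<'E'
from h import *
from scipy.optimize import least_squares
for n,box in [('scene',(265,225,345,305)),('side',(262,215,330,270))]:
    im=dict(np.load(f'/tmp/{n}0.npz'));W=pts(im)
    for nm,(u,v) in dict(knob=(303,250),mat=(330,275),tin=(397,245),jar=(383,185),bowl=(351,175),spoon=(210,285),pad=(230,200),hob=(310,235)).items():
        if n=='scene': print(nm,W[v,u].round(4))
    u0,v0,u1,v1=box
    S=W[v0:v1,u0:u1].reshape(-1,3);S=S[~np.isnan(S[:,0])]
    near=S
    zt=np.nanmax(near[:,2]);print(n,'ztop',np.sort(near[:,2])[-40:].mean())
    for lo,hi in [(.06,.072),(.046,.052),(.0,.012)]:
        m=(near[:,2]>lo)&(near[:,2]<hi);q=near[m]
        if m.sum(): print(lo,m.sum(),q.min(0).round(4),q.max(0).round(4),q.mean(0).round(4),cv2.minAreaRect(q[:,:2].astype(np.float32)*1000))
    h=np.histogram(near[:,2],bins=np.arange(-.004,.08,.003));print(h[0])
    im0=im['color'][v0:v1,u0:u1,::-1];cv2.imwrite(f'pics/crop_{n}.png',cv2.resize(im0,None,fx=7,fy=7,interpolation=cv2.INTER_CUBIC))
E
```

```text
knob [0.4963 0.0618 0.0637]
mat [0.5399 0.0323 0.006 ]
tin [0.6779 0.0388 0.0327]
jar [0.6832 0.1333 0.1033]
bowl [0.6824 0.2702 0.0091]
spoon [ 3.241e-01  8.600e-02 -1.000e-04]
pad [0.4048 0.2826 0.0055]
hob [ 0.5386  0.1415 -0.0021]
scene ztop 0.06543559593344625
0.06 196 [0.482  0.0512 0.06  ] [0.5127 0.0824 0.0668] [0.4967 0.0655 0.0637] ((497.14215087890625, 66.82149505615234), (30.734785079956055, 30.431241989135742), 85.7154312133789)
0.046 172 [ 0.4708 -0.0358  0.046 ] [0.5521 0.0926 0.0519] [0.5009 0.028  0.0473] ((493.44708251953125, 31.892948150634766), (87.27417755126953, 114.98983764648438), 21.00820541381836)
0.0 2231 [ 0.4199 -0.0343  0.    ] [0.6036 0.1927 0.0116] [0.4856 0.0606 0.0057] ((501.3533020019531, 81.1777572631836), (191.1868896484375, 158.7952117919922), 68.3017578125)
[1869  477  456 1500  141   59   69   74   73   85   85   77   94  101
  102  238  422   55   20   19   23   36  139   30    0    0    0]
side ztop 0.0683226131646447
0.06 159 [0.4821 0.0507 0.06  ] [0.5129 0.0814 0.0696] [0.4978 0.0638 0.066 ] ((497.7382507324219, 66.63827514648438), (29.625295639038086, 29.847049713134766), 17.598480224609375)
0.046 534 [ 0.4546 -0.0567  0.046 ] [0.5558 0.0912 0.052 ] [0.5006 0.0224 0.0484] ((509.2134704589844, 14.62548828125), (151.73944091796875, 95.921630859375), 84.74767303466797)
0.0 1852 [0.41   0.0058 0.    ] [0.5622 0.2109 0.0118] [0.4787 0.1166 0.0052] ((496.8008117675781, 112.91990661621094), (151.3877410888672, 199.01773071289062), 6.82152795791626)
[  1 741 320  48 735  64  29  49  51  75 102 110 106 132 152 142 218 352
  87  28  23  23  29  82  30   0   0]
```

View pics/crop_scene.png

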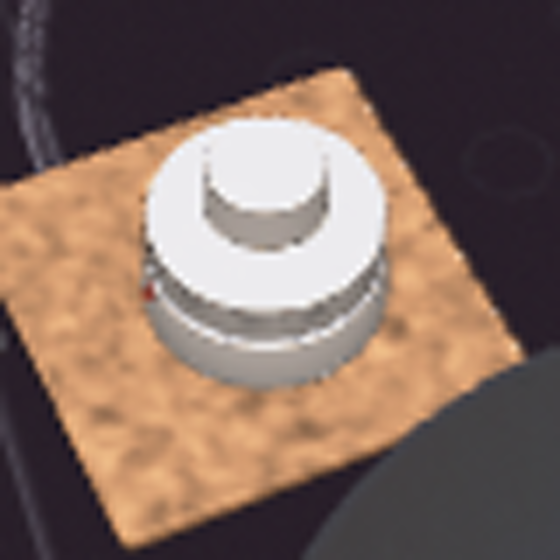

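View pics/crop_side.png

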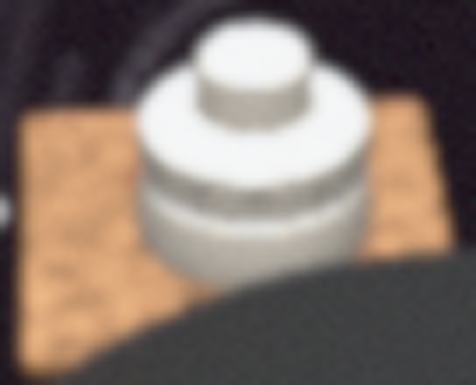

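```bash
python3 - <<'E'
from h import *
im=dict(np.load('/tmp/wrist0.npz'));s=readout.get_state()
Rt=rot(s['ee_rot']).as_matrix();Rc=rot(im['orientation']).as_matrix()
print('tool axes\n',Rt.round(3)); print('cam in tool',(Rt.T@(np.array(im['origin'])-s['position'])).round(4)); print('cam axes in tool\n',(Rt.T@Rc).round(3))
W=pts(dict(np.load('/tmp/scene0.npz'))).reshape(-1,3)
V=pts(dict(np.load('/tmp/side0.npz'))).reshape(-1,3)
A=np.vstack([W,V]);A=A[~np.isnan(A[:,0])]
d=np.hypot(A[:,0]-.4975,A[:,1]-.066);a=np.degrees(np.arctan2(A[:,1]-.066,A[:,0]-.4975))
for lo,hi in[(.04,.06),(.06,.1),(.1,.2),(.2,.4)]:
    m=(d>.04)&(d<.2)&(A[:,2]>lo)&(A[:,2]<hi)
    for k in range(-180,180,45):
        mm=m&(a>=k)&(a<k+45)
        if mm.sum()>5: print(lo,k,round(np.sort(d[mm])[3],3),mm.sum())
# mat edges
im=dict(np.load('/tmp/scene0.npz'));W=pts(im);c=im['color'].astype(int)
hsv=cv2.cvtColor(im['color'],cv2.COLOR_RGB2HSV)
m=(abs(W[...,0]-.5)<.09)&(abs(W[...,1]-.066)<.09)&(W[...,2]<.014)&(W[...,2]>-.01)&(hsv[...,2]>90)&(hsv[...,1]>60)
q=W[m][:,:2].astype(np.float32)*1000
print(m.sum(),cv2.minAreaRect(q))
red=(c[...,0]-c[...,1]>60)&(c[...,0]-c[...,2]>60)&(abs(W[...,0]-.5)<.07)&(abs(W[...,1]-.066)<.07)&(W[...,2]>.012)
print(np.argwhere(red),W[red].round(4))
E
```

```text
tool axes
 [[-0.     0.313 -0.95 ]
 [ 0.001 -0.95  -0.313]
 [-1.    -0.001 -0.   ]]
cam in tool [-0.1678  0.0012 -0.0683]
cam axes in tool
 [[ 0.    -0.269  0.963]
 [ 1.    -0.    -0.   ]
 [ 0.     0.963  0.269]]
0.04 -135 0.085 859
0.04 -90 0.076 524
0.04 -45 0.092 941
0.04 0 0.171 417
0.04 45 0.185 124
0.06 0 0.178 530
0.1 0 0.179 258
2148 ((493.51544189453125, 74.28126525878906), (123.93423461914062, 128.90988159179688), 6.197108745574951)
[[266 286]
 [267 285]
 [267 286]] [[0.4649 0.0664 0.0228]
 [0.4643 0.0715 0.0131]
 [0.4644 0.0647 0.0221]]
```

Emit:
{"api": "carry_out", "payload": {"deltas": [0.035,-0.35,-0.3,0,0,0,1,0.035,-0.69,-0.615,0,0,0,1,0.035,-0.69,-0.615,0,0,0,1,0.035,-0.69,-0.615,0,0,0,1,0.035,-0.69,-0.615,0,0,0,1,0.035,-0.69,-0.615,0,0,0,1,0.035,-0.69,-0.615,0,0,0,1,0.035,-0.69,-0.615,0,0,0,1,0.035,-0.69,-0.615,0,0,0,1,0.035,-0.69,-0.615,-1,0,0,1]}}

```text
clock: 1.4
position: [0.3897, -0.0609, 0.1847]
ee_rot: [0.137, 0.694, 0.137, -0.693]
contact_force: [1.8, -0.3, 0.4]
width: 0.0856
```

Emit:
{"api": "carry_out", "payload": {"deltas": [0,-0.69,-0.615,-1,0,0,1,0,0,0,-1,0,0,1,0,0,0,-1,0,0,1,0,0,0,-1,0,0,1,0,0,0,-1,0,0,1,0,0,0,-1,0,0,1,0,0,0,-1,0,0,1,0,0,0,-1,0,0,1,0,0,0,-1,0,0,1,0,0,0,-1,0,0,1]}}

```text
clock: 2.65
position: [0.4075, -0.0102, 0.1845]
ee_rot: [-0.366, -0.605, -0.366, 0.605]
contact_force: [-0.2, 0.2, 0.4]
width: 0.0857
```

Emit:
{"api": "carry_out", "payload": {"deltas": [0,0,0,-1,0,0,1,0,0,0,-1,0,0,1,0,0,0,-1,0,0,1,0,0,0,-1,0,0,1,0,0,0,-1,0,0,1,0,0,0,-1,0,0,1,0,0,0,-1,0,0,1,0,0,0,-1,0,0,1,0,0,0,-1,0,0,1,0,0,0,-1,0,0,1]}}

```text
clock: 3.9
position: [0.4075, -0.0102, 0.1845]
ee_rot: [0.551, 0.443, 0.551, -0.443]
contact_force: [-0.7, -0.1, 0.1]
width: 0.0852
```

Emit:
{"api": "carry_out", "payload": {"deltas": [0,0,0,-1,0,0,1,0,0,0,-1,0,0,1,0,0,0,-1,0,0,1,0,0,0,-1,0,0,1,0,0,0,-1,0,0,1,0,0,0,-1,0,0,1,0,0,0,-1,0,0,1,0,0,0,-1,0,0,1,0,0,0,-1,0,0,1,0,0,0,-1,0,0,1]}}

```text
clock: 5.15
position: [0.4075, -0.0102, 0.1845]
ee_rot: [0.669, 0.228, 0.67, -0.228]
contact_force: [0.2, 0.6, -0.4]
width: 0.0853
```

```bash
python3 - <<'E'
from h import *
s=readout.get_state();print(s['clock'],s['position'],s['qpos'],s['contact_force']);print(rot(s['ee_rot']).as_matrix().round(3))
E
```

```text
5.15 [ 0.40746564 -0.01020886  0.18446118] [-1.96047573e-01  3.49852898e-02  1.86042800e+00 -1.11905589e-04
  1.24674257e+00 -1.11052571e+00] [ 0.24740611  0.64349388 -0.35516665]
[[-0.001  0.61   0.792]
 [ 0.     0.792 -0.61 ]
 [-1.    -0.    -0.   ]]
```

Emit:
{"api": "carry_out", "payload": {"deltas": [0,0.69,-0.14,-1,0,0,1,0,0.69,-0.14,-1,0,0,1,0,0,0,-1,0,0,1,0,0,0,-1,0,0,1,0,0,0,-1,0,0,1,0,0,0,-1,0,0,1,0,0,0,-1,0,0,1,0,0,0,-1,0,0,1,0,0,0,-1,0,0,1,0,0,0,-0.4,0,0,1]}}

```text
clock: 6.4
position: [0.4422, 0.0667, 0.1845]
ee_rot: [0.707, 0.001, 0.707, -0.001]
contact_force: [-0.4, -1.0, -0.5]
width: 0.0851
```

Emit:
{"api": "carry_out", "payload": {"deltas": [0.3,0,0,0,-1,0,1,0.3,0,0,0,-1,0,1,0.3,0,0,0,-1,0,1,0.3,0,0,0,-1,0,1,0,0,0,0,-1,0,1,0,0,0,0,-1,0,1,0,0,0,0,-1,0,1,0,0,0,0,-0.5,0,1,0,0,0,0,0,0,1]}}

```text
clock: 7.52
position: [0.4486, 0.0667, 0.1126]
ee_rot: [0.866, 0.001, 0.501, -0.001]
contact_force: [0.8, 0.6, 0.4]
width: 0.0851
```

```bash
python3 - <<'E'
from h import *
s=readout.get_state();print(s['clock'],s['position'],s['qpos'],s['contact_force']);print(rot(s['ee_rot']).as_matrix().round(3))
im=eyes.get_image('wrist');save(im,'w1.png');np.savez('/tmp/w1.npz',**im)
E
```

```text
7.525 [0.44863721 0.06672126 0.11264977] [-0.00870589 -0.05165709  2.31315495  0.00895121  0.35828352 -1.58450491] [0.78012121 0.64972553 0.40454407]
[[ 0.498  0.003  0.867]
 [-0.001  1.    -0.002]
 [-0.867  0.     0.498]]
```

View pics/w1.png

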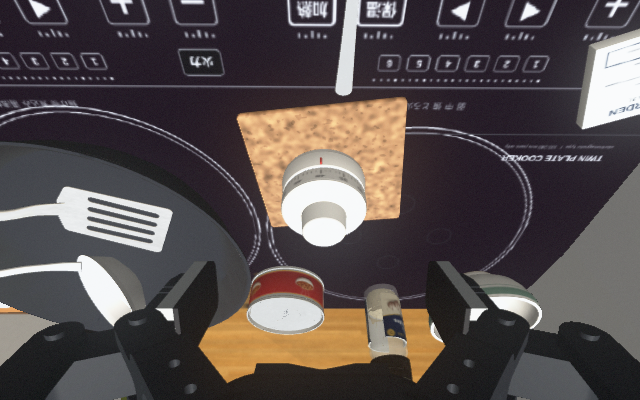

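The wrist view (upside down) shows the timer at (323,195), with the red pointer at (321,160) and the scale just below it in the picture. I'll zoom in on that.

```bash
python3 - <<'E'
import cv2
im=cv2.imread('pics/w1.png')[145:250,275:375]
im=cv2.rotate(im,cv2.ROTATE_180)
cv2.imwrite('pics/w1z.png',cv2.resize(im[40:],None,fx=8,fy=8,interpolation=cv2.INTER_CUBIC))
E
```

```text
(no output)
```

View pics/w1z.png

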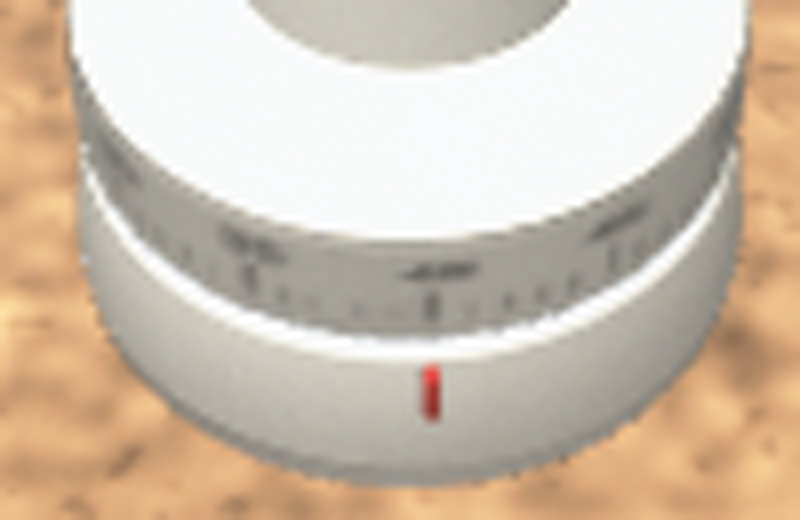

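Emit:
{"api": "carry_out", "payload": {"deltas": [0.4,0,0.11,0,-0.5,0,1,0.4,0,0.11,0,-0.5,0,1,0,0,0,0,0,0,1,0,0,0,0,0,0,1]}}

```text
clock: 8.07
position: [0.4873, 0.0666, 0.081]
ee_rot: [0.883, 0.001, 0.469, -0.001]
contact_force: [0.1, 0.3, 0.3]
width: 0.0857
```

```bash
cat >> h.py <<'E'
def zoom(im,box,n,f=8,clahe=True):
    u0,v0,u1,v1=box
    c=cv2.rotate(im['color'][v0:v1,u0:u1,::-1],cv2.ROTATE_180)
    c=cv2.resize(c,None,fx=f,fy=f,interpolation=cv2.INTER_CUBIC)
    cv2.imwrite('pics/'+n,c)
E
python3 - <<'E'
from h import *
s=readout.get_state();print(s['clock'],s['position'],s['qpos'],s['contact_force'])
acc=[]
for i in range(3):
    im=eyes.get_image('wrist');acc.append(im['color'].astype(float))
save(im,'w2.png');np.savez('/tmp/w2.npz',**im)
a=np.mean(acc,0)
cc=a.astype(int); red=(cc[...,0]-cc[...,1]>80)&(cc[...,0]-cc[...,2]>80)
print(np.argwhere(red[100:250,250:400]).mean(0)+[100,250])
c=cv2.rotate(a[120:220,270:380,::-1].clip(0,255).astype(np.uint8),cv2.ROTATE_180)
cv2.imwrite('pics/w2z.png',cv2.resize(c,None,fx=7,fy=7,interpolation=cv2.INTER_LANCZOS4)[:600])
E
```

```text
8.075 [0.48733759 0.06656881 0.08099386] [-0.00851061  0.06830838  2.37235524  0.03157009  0.10690723 -1.60725431] [0.06290781 0.30548379 0.28776752]
[137.73333333 320.46666667]
```

View pics/w2.png

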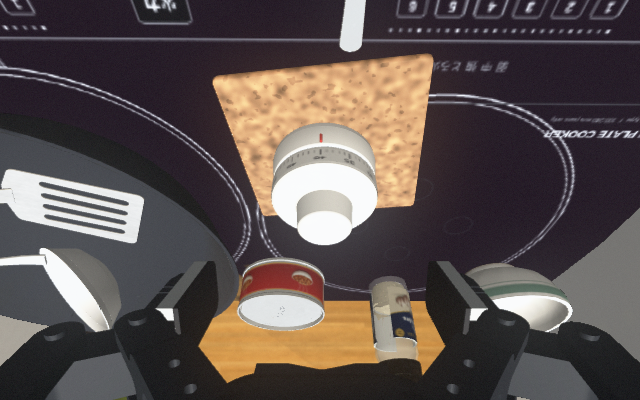

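View pics/w2z.png

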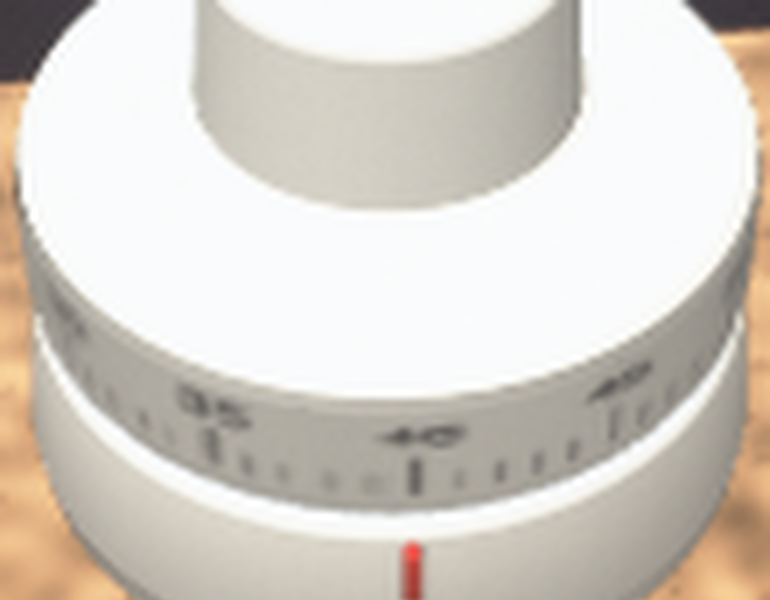

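The closer view shows 35 on the left, 40 directly over the red pointer, and 45 on the right, so the dial stands at 40. I need about +16 min (96°) to wind past 55, then −11 min (66°).

```bash
python3 - <<'E'
from h import *
for n in ['w1','w2']:
    im=dict(np.load(f'/tmp/{n}.npz'));W=pts(im)[100:260,260:390].reshape(-1,3)
    W=W[~np.isnan(W[:,0])]; W=W[np.hypot(W[:,0]-.498,W[:,1]-.066)<.045]
    t=W[(W[:,2]>.058)&(W[:,2]<.075)];
    print(np.histogram(W[:,2],np.arange(.0,.08,.004)))
    (c,r)=cv2.minEnclosingCircle((t[:,:2]*1000).astype(np.float32));print(c,r,t.mean(0).round(4),np.percentile(t[:,2],90))
    t=W[(W[:,2]>.044)&(W[:,2]<.055)];(c,r)=cv2.minEnclosingCircle((t[:,:2]*1000).astype(np.float32));print(c,r,np.median(t[:,2]))
    c=im['color'].astype(int); red=(c[...,0]-c[...,1]>80)&(c[...,0]-c[...,2]>80);W=pts(im)
    red&=(np.hypot(W[...,0]-.498,W[...,1]-.066)<.04)&(W[...,2]>.012);print('red',W[red].mean(0).round(4))
E
```

```text
(array([   0, 1564,  862,  248,  320,  312,  374,  223,  270,  305,  407,
       2303,  252,  192,  203,  223,  936,    0,    0]), array([0.   , 0.004, 0.008, 0.012, 0.016, 0.02 , 0.024, 0.028, 0.032,
       0.036, 0.04 , 0.044, 0.048, 0.052, 0.056, 0.06 , 0.064, 0.068,
       0.072, 0.076]))
(494.9857177734375, 66.9629135131836) 15.875326156616211 [0.4915 0.067  0.0645] 0.06630414439504377
(495.3981018066406, 67.09664154052734) 31.68058967590332 0.046472841323504016
red [0.4618 0.0648 0.0268]
(array([   0, 2352, 1249,  386,  516,  495,  612,  333,  442,  479,  660,
       3452,  408,  320,  321,  359, 1375,    0,    0]), array([0.   , 0.004, 0.008, 0.012, 0.016, 0.02 , 0.024, 0.028, 0.032,
       0.036, 0.04 , 0.044, 0.048, 0.052, 0.056, 0.06 , 0.064, 0.068,
       0.072, 0.076]))
(494.88153076171875, 66.86064147949219) 15.821969985961914 [0.491  0.0669 0.0644] 0.06622031385342927
(495.46478271484375, 67.06494903564453) 31.819843292236328 0.04648911616987633
red [0.4621 0.0649 0.0262]
```

Emit:
{"api": "carry_out", "payload": {"deltas": [-0.41,0,0.28,0,0.5,0,1,-0.41,0,0.28,0,1,0,1,-0.41,0,0.28,0,1,0,1,0,0,0,0,1,0,1,0,0,0,0,1,0,1,0,0,0,0,1,0,1,0,0,0,0,1,0,1,0,0,0,0,1,0,1,0,0,0,0,1,0,1,0,0,0,0,0,0,1]}}

```text
clock: 9.48
position: [0.4924, 0.0665, 0.1696]
ee_rot: [0.707, 0.001, 0.707, -0.001]
contact_force: [-0.2, -0.5, 0.0]
width: 0.0859
```

```bash
cat >> h.py <<'E'
def meas(n,show=True):
    s=readout.get_state();im=eyes.get_image('wrist');save(im,n+'.png')
    Wf=pts(im);c=im['color'].astype(int)
    W=Wf.reshape(-1,3);W=W[~np.isnan(W[:,0])];W=W[np.hypot(W[:,0]-.497,W[:,1]-.066)<.045]
    out={}
    for k,lo,hi in [('knob',.061,.075),('skirt',.0445,.055)]:
        t=W[(W[:,2]>lo)&(W[:,2]<hi)][:,:2].astype(np.float32)*1000
        h=cv2.convexHull(t)
        out[k]=(cv2.fitEllipse(h), cv2.minEnclosingCircle(t))
    Rt=rot(s['ee_rot']).as_matrix()
    print(s['clock'],s['position'].round(4),s['qpos'].round(3),s['contact_force'].round(2));print(Rt.round(3));print(out)
    return s,im
E
python3 - <<'E'
from h import *
meas('w3')
E
```

```text
9.475 [0.4924 0.0665 0.1696] [-0.006  0.183  1.725 -0.     1.233 -1.574] [-0.19 -0.47  0.01]
[[ 0.001  0.002  1.   ]
 [-0.     1.    -0.002]
 [-1.    -0.     0.001]]
{'knob': (((496.07440185546875, 67.04193878173828), (30.783987045288086, 30.921762466430664), 26.032835006713867), ((496.0842590332031, 67.07290649414062), 15.586982727050781)), 'skirt': (((496.1337585449219, 67.08606719970703), (62.33657455444336, 62.69930648803711), 132.24781799316406), ((496.076904296875, 67.11099243164062), 31.560855865478516))}
```

View pics/w3.png

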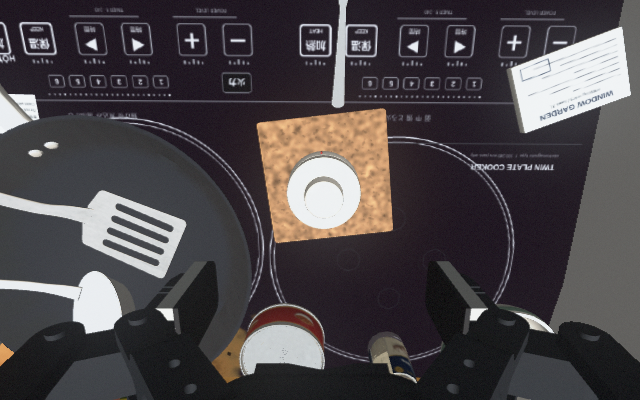

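Emit:
{"api": "carry_out", "payload": {"deltas": [0,0,0.06,1,0,0,0.06,0,0,0,1,0,0,0.06,0,0,0,1,0,0,0.06,0,0,0,1,0,0,0.06,0,0,0,1,0,0,0.06,0,0,0,1,0,0,0.06,0,0,0,1,0,0,0.06,0,0,0,1,0,0,0.06,0,0,0,1,0,0,0.06,0,0,0,1,0,0,0.06], "newtons": 35}}

```text
clock: 10.78
position: [0.4934, 0.0666, 0.1696]
ee_rot: [0.664, 0.243, 0.664, -0.243]
contact_force: [0.9, -0.1, 0.2]
width: 0.045
```

Emit:
{"api": "carry_out", "payload": {"deltas": [0,0,0,1,0,0,0.06,0,0,0,1,0,0,0.06,0,0,0,1,0,0,0.06,0,0,0,1,0,0,0.06,0,0,0,1,0,0,0.06,0,0,0,1,0,0,0.06,0,0,0,1,0,0,0.06,0,0,0,1,0,0,0.06,0,0,0,1,0,0,0.06,0,0,0,1,0,0,0.06]}}

```text
clock: 12.02
position: [0.4934, 0.0667, 0.1696]
ee_rot: [0.541, 0.456, 0.541, -0.456]
contact_force: [0.6, 0.2, -1.4]
width: 0.0456
```

Emit:
{"api": "carry_out", "payload": {"deltas": [0,0,0,1,0,0,0.06,0,0,0,1,0,0,0.06,0,0,0,0.5,0,0,0.06,0,0,0,0,0,0,0.06]}}

```text
clock: 12.52
position: [0.494, 0.0666, 0.1695]
ee_rot: [-0.499, -0.5, -0.5, 0.501]
contact_force: [-0.8, -0.5, 0.1]
width: 0.0453
```

```bash
python3 - <<'E'
from h import *
meas('w4')
E
```

```text
12.525 [0.494  0.0666 0.1695] [-0.006  0.186  1.721 -0.     1.235 -0.004] [-0.78 -0.51  0.1 ]
[[-0.001  1.    -0.002]
 [-0.    -0.002 -1.   ]
 [-1.    -0.001  0.   ]]
{'knob': (((496.48785400390625, 67.28367614746094), (30.825294494628906, 31.138185501098633), 128.71517944335938), ((496.4224548339844, 67.2677230834961), 15.709588050842285)), 'skirt': (((496.63226318359375, 67.28689575195312), (62.143367767333984, 62.858436584472656), 9.372014045715332), ((496.6231994628906, 67.31001281738281), 31.594844818115234))}
```

View pics/w4.png

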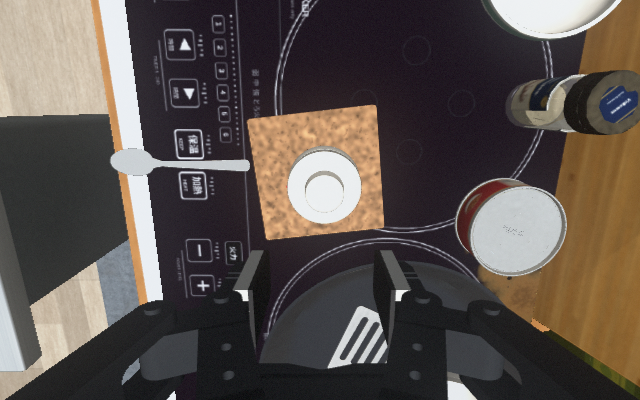

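Emit:
{"api": "carry_out", "payload": {"deltas": [0.3,0.04,-0.007,0,0,0,0.06,0.5,0,0,0,0,0,0.06,0.5,0,0,0,0,0,0.06,0.3,0,0,0,0,0,0.06,0.09,0,0,0,0,0,0.06,0,0,0,0,0,0,0.06,0,0,0,0,0,0,0.06]}}

```text
clock: 13.45
position: [0.4975, 0.067, 0.0687]
ee_rot: [0.5, 0.501, 0.499, -0.5]
contact_force: [0.4, -0.3, -0.9]
width: 0.0455
```

```bash
python3 - <<'E'
from h import *
s=readout.get_state();print(s['clock'],s['position'],s['contact_force'])
for n in ['scene','side']:
    im=eyes.get_image(n);cv2.imwrite(f'pics/d1{n}.png',cv2.resize(im['color'][170:320,230:390,::-1],None,fx=4,fy=4,interpolation=cv2.INTER_CUBIC))
E
```

```text
13.45 [0.49750182 0.0670005  0.0687207 ] [ 0.3539162  -0.25821425 -0.88492619]
```

View pics/d1side.png

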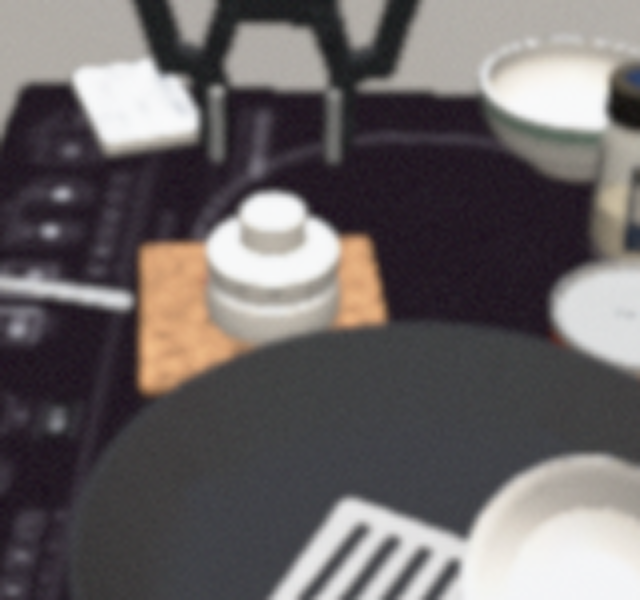

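```bash
python3 - <<'E'
from h import *
s=readout.get_state();print(s['clock'],s['position'],s['contact_force'],s['width'])
for n in ['side','scene']:
    im=eyes.get_image(n);W=pts(im)
    m=(np.hypot(W[...,0]-.497,W[...,1]-.067)<.06)&(W[...,2]>.068)&(W[...,2]<.15)
    P=W[m]
    print(n,m.sum(),P[:,2].min())
    for z in np.arange(.068,.13,.006):
        q=P[(P[:,2]>=z)&(P[:,2]<z+.006)]
        if len(q): print(z.round(3),len(q),q.min(0).round(3),q.max(0).round(3), 'inner x',q[q[:,0]<.497][:,0].max(initial=0).round(3),q[q[:,0]>.497][:,0].min(initial=1).round(3))
E
```

```text
13.55 [0.49738985 0.06699798 0.06866647] [-0.81296818  0.02081936  0.2841092 ] 0.04518644951013694
side 453 0.06803628650186205
0.068 27 [0.486 0.055 0.068] [0.511 0.081 0.069] inner x 0.497 0.497
0.092 1 [0.476 0.075 0.098] [0.476 0.075 0.098] inner x 0.476 1.0
0.098 17 [0.47  0.056 0.099] [0.527 0.074 0.104] inner x 0.476 0.522
0.104 41 [0.464 0.054 0.104] [0.535 0.076 0.11 ] inner x 0.476 0.522
0.11 47 [0.465 0.055 0.11 ] [0.535 0.079 0.116] inner x 0.476 0.522
0.116 47 [0.463 0.055 0.116] [0.534 0.078 0.122] inner x 0.476 0.522
0.122 47 [0.463 0.054 0.122] [0.534 0.08  0.128] inner x 0.476 0.523
0.128 46 [0.463 0.055 0.128] [0.534 0.063 0.134] inner x 0.476 0.523
scene 560 0.09278311770836989
0.092 10 [0.47  0.057 0.093] [0.522 0.076 0.098] inner x 0.473 0.521
0.098 32 [0.465 0.054 0.099] [0.532 0.077 0.104] inner x 0.476 0.521
0.104 46 [0.462 0.054 0.104] [0.534 0.077 0.11 ] inner x 0.475 0.521
0.11 47 [0.462 0.054 0.11 ] [0.534 0.077 0.116] inner x 0.475 0.521
0.116 48 [0.462 0.054 0.116] [0.534 0.077 0.122] inner x 0.474 0.521
0.122 45 [0.462 0.054 0.122] [0.534 0.078 0.128] inner x 0.475 0.521
0.128 44 [0.462 0.054 0.128] [0.529 0.078 0.134] inner x 0.476 0.521
```

View pics/d1scene.png

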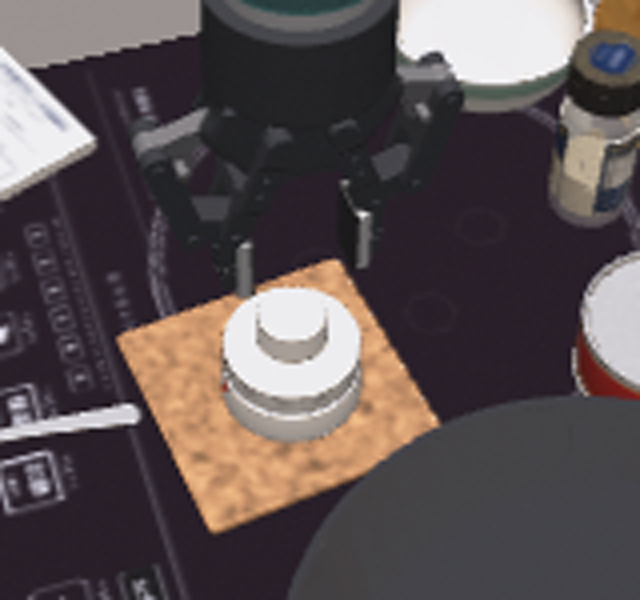

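Emit:
{"api": "carry_out", "payload": {"deltas": [0.1,-0.017,0,0,0,0,0.06,0.15,0,0,0,0,0,0.06,0.15,0,0,0,0,0,0.06,0.1,0,0,0,0,0,0.06,0.05,0,0,0,0,0,0.06,0,0,0,0,0,0,0.06,0,0,0,0,0,0,0.06]}}

```text
clock: 14.52
position: [0.4959, 0.067, 0.035]
ee_rot: [-0.499, -0.5, -0.5, 0.501]
contact_force: [0.0, 0.3, -0.1]
width: 0.0455
```

```bash
cat >> h.py <<'E'
def look(tag):
    s=readout.get_state();print(s['clock'],s['position'].round(4),s['contact_force'].round(2),s['moment'].round(3),s['width'].round(4),s['qpos'][5].round(3))
    A=[]
    for n,b in [('scene',(240,190)),('side',(240,170))]:
        im=eyes.get_image(n);A.append(cv2.resize(im['color'][b[1]:b[1]+110,b[0]:b[0]+110,::-1],None,fx=3.6,fy=3.6,interpolation=cv2.INTER_CUBIC))
    cv2.imwrite(f'pics/{tag}.png',np.hstack(A))
E
python3 - <<'E'
from h import *
look('d2')
E
```

```text
Traceback (most recent call last):
  File "h.py", line 29, in look
    s=readout.get_state();print(s['clock'],s['position'].round(4),s['contact_force'].round(2),s['moment'].round(3),s['width'].round(4),s['qpos'][5].round(3))
                                                                                                                   ^^^^^^^^^^^^^^^^
AttributeError: 'float' object has no attribute 'round'
```

```bash
sed -i "s/s\['width'\].round(4)/round(float(s['width']),4)/" h.py
python3 - <<'E'
from h import *
look('d2')
E
```

```text
14.525 [0.4959 0.067  0.035 ] [ 0.02  0.26 -0.1 ] [0.023 0.025 0.006] 0.0455 -0.002
```

View pics/d2.png

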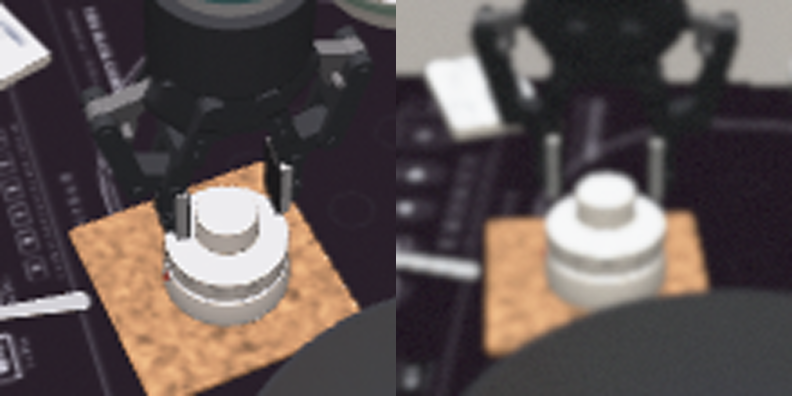

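Emit:
{"api": "carry_out", "payload": {"deltas": [0.04,0,0,0,0,0,0.06,0.04,0,0,0,0,0,0.06,0.02,0,0,0,0,0,0.06,0.015,0,0,0,0,0,0.06,0,0,0,0,0,0,0.06]}}

```text
clock: 15.25
position: [0.4956, 0.067, 0.0279]
ee_rot: [-0.499, -0.5, -0.5, 0.501]
contact_force: [0.1, -0.5, 1.2]
width: 0.045
```

Emit:
{"api": "carry_out", "payload": {"deltas": [0.015,0,0,0,0,0,0.06,0.015,0,0,0,0,0,0.06,0.015,0,0,0,0,0,0.06]}}

```text
clock: 15.62
position: [0.4956, 0.067, 0.0252]
ee_rot: [-0.499, -0.5, -0.5, 0.501]
contact_force: [0.1, 0.1, -0.2]
width: 0.0452
```

Emit:
{"api": "carry_out", "payload": {"deltas": [0.012,0.01,0,0,0,0,0.06,0.012,0,0,0,0,0,0.06,0.012,0,0,0,0,0,0.06]}}

```text
clock: 16.0
position: [0.4962, 0.067, 0.023]
ee_rot: [-0.499, -0.5, -0.5, 0.501]
contact_force: [0.6, 0.4, 0.0]
width: 0.0452
```

```bash
python3 - <<'E'
from h import *
look('d3')
im=eyes.get_image('side');W=pts(im)
m=(np.hypot(W[...,0]-.497,W[...,1]-.067)<.06)&(W[...,2]>.03)&(W[...,2]<.15)&(im['color'].sum(-1)<330)
P=W[m];q=P[P[:,0]<.485];print(np.sort(q[:,2])[:10].round(3));q=P[P[:,0]>.51];print(np.sort(q[:,2])[:10].round(3))
E
```

```text
16.0 [0.4962 0.067  0.023 ] [0.64 0.4  0.03] [-0.083  0.012  0.007] 0.0452 -0.002
[0.059 0.06  0.06  0.062 0.062 0.062 0.062 0.063 0.063 0.063]
[0.059 0.06  0.061 0.061 0.063 0.063 0.064 0.064 0.064 0.065]
```

View pics/d3.png

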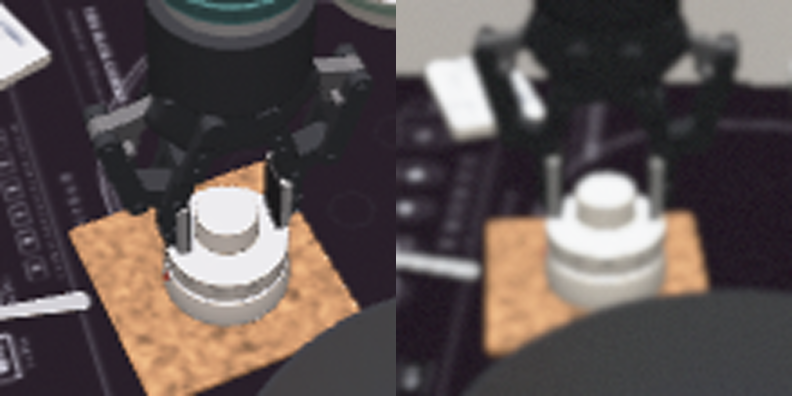

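Emit:
{"api": "carry_out", "payload": {"deltas": [0.01,0,0,0,0,0,0.06,0.01,0,0,0,0,0,0.06,0.01,0,0,0,0,0,0.06,0,0,0,0,0,0,0.06]}}

```text
clock: 16.65
position: [0.4962, 0.067, 0.0212]
ee_rot: [-0.499, -0.5, -0.5, 0.501]
contact_force: [0.3, -0.1, 0.3]
width: 0.0451
```

Emit:
{"api": "carry_out", "payload": {"deltas": [0.01,0,0,0,0,0,0.06,0.01,0,0,0,0,0,0.06]}}

```text
clock: 16.9
position: [0.4962, 0.067, 0.0201]
ee_rot: [-0.499, -0.5, -0.5, 0.501]
contact_force: [0.7, 0.4, 0.6]
width: 0.0453
```

Emit:
{"api": "carry_out", "payload": {"deltas": [0.01,0,0,0,0,0,0.06,0.01,0,0,0,0,0,0.06]}}

```text
clock: 17.15
position: [0.4963, 0.067, 0.0191]
ee_rot: [-0.499, -0.5, -0.5, 0.501]
contact_force: [-0.5, 0.8, 4.5]
width: 0.0454
```

Emit:
{"api": "carry_out", "payload": {"deltas": [-0.04,0,0,0,0,0,0.06,0,0,0,0,0,0,0,0,0,0,0,0,0,-0.1,0,0,0,0,0,0,-0.15], "newtons": 35}}

```text
clock: 17.65
position: [0.4965, 0.067, 0.0215]
ee_rot: [-0.499, -0.5, -0.5, 0.501]
contact_force: [-0.4, -0.3, 1.8]
width: 0.0363
```

Emit:
{"api": "carry_out", "payload": {"deltas": [0,0,0,0,0,0,-0.2,0,0,0,0,0,0,-0.3], "newtons": 35}}

```text
clock: 17.9
position: [0.4963, 0.067, 0.0222]
ee_rot: [-0.499, -0.5, -0.5, 0.501]
contact_force: [-2.1, 0.3, 9.2]
width: 0.0313
```

Emit:
{"api": "carry_out", "payload": {"deltas": [-0.01,0,0,0,0,0,-0.35,0,0,0,0,0,0,-0.4]}}

```text
clock: 18.15
position: [0.4963, 0.067, 0.0223]
ee_rot: [-0.499, -0.5, -0.5, 0.501]
contact_force: [-1.2, 0.1, 5.9]
width: 0.0315
```

```bash
python3 - <<'E'
from h import *
look('d4')
E
```

```text
18.15 [0.4963 0.067  0.0223] [-1.18  0.14  5.94] [-0.033  0.112  0.009] 0.0315 -0.003
```

View pics/d4.png

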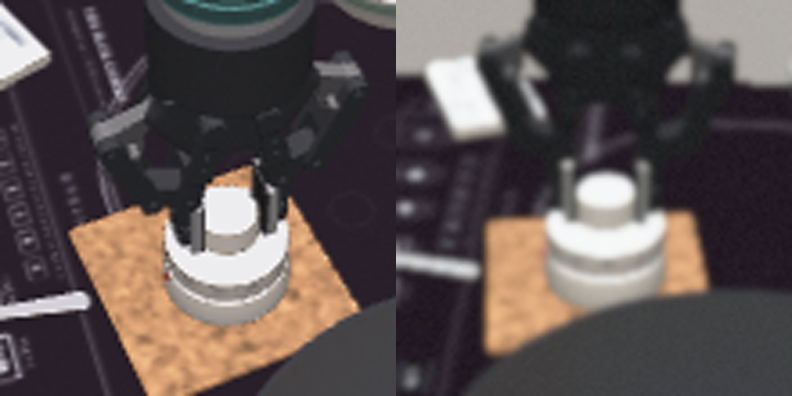

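Emit:
{"api": "carry_out", "payload": {"deltas": [0.01,0,0,0,0,0,-0.5,0.01,0,0,0,0,0,-0.5,0,0,0,0,0,0,-0.5]}}

```text
clock: 18.62
position: [0.4964, 0.067, 0.0221]
ee_rot: [-0.499, -0.5, -0.5, 0.501]
contact_force: [-2.9, -0.2, 13.9]
width: 0.0311
```

Emit:
{"api": "carry_out", "payload": {"deltas": [0.01,0,0,0,0,0,-0.5,0,0,0,0,0,0,-0.5]}}

```text
clock: 18.88
position: [0.4964, 0.067, 0.0221]
ee_rot: [-0.499, -0.5, -0.5, 0.501]
contact_force: [-4.5, 0.6, 19.6]
width: 0.0313
```

Emit:
{"api": "carry_out", "payload": {"deltas": [0,-0.01,0,0,0,0,-0.5,0,0,0,0,0,0,-0.5]}}

```text
clock: 19.12
position: [0.4964, 0.067, 0.0221]
ee_rot: [0.5, 0.501, 0.499, -0.5]
contact_force: [-3.5, 0.8, 16.6]
width: 0.0312
```

Emit:
{"api": "carry_out", "payload": {"deltas": [0.006,-0.008,0,0.25,0,0,-0.5,0,0,0,0.5,0,0,-0.5,0,0,0,0.5,0,0,-0.5]}}

```text
clock: 19.5
position: [0.4963, 0.067, 0.0221]
ee_rot: [0.477, 0.522, 0.477, -0.522]
contact_force: [-3.4, -1.1, 19.8]
width: 0.0312
```

```bash
python3 - <<'E'
from h import *
look('e1')
E
```

```text
19.5 [0.4963 0.067  0.0221] [-3.38 -1.13 19.79] [-0.108  0.536  0.107] 0.0312 0.086
```

View pics/e1.png

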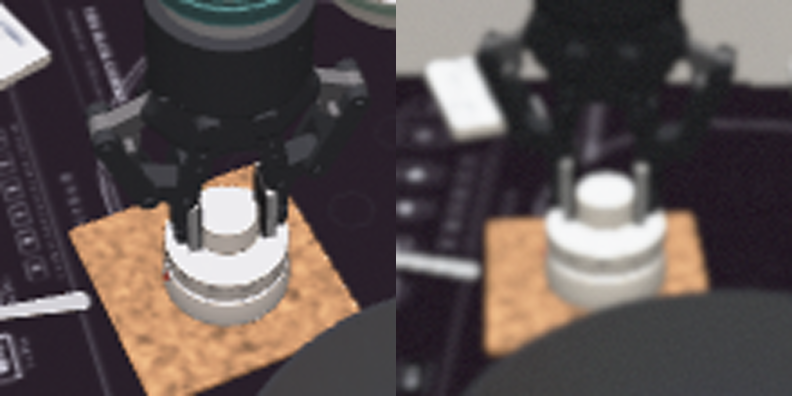

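Emit:
{"api": "carry_out", "payload": {"deltas": [0,-0.004,0,0.75,0,0,-0.5,0,0,0,0.75,0,0,-0.5,0,0,0,0.75,0,0,-0.5,0,0,0,0.75,0,0,-0.5,0,0,0,0.75,0,0,-0.5]}}

```text
clock: 20.23
position: [0.496, 0.0669, 0.0221]
ee_rot: [0.405, 0.58, 0.404, -0.58]
contact_force: [-4.2, -0.1, 20.5]
width: 0.0308
```

```bash
python3 - <<'E'
from h import *
look('e2')
E
```

```text
20.225 [0.496  0.0669 0.0221] [-4.21 -0.09 20.47] [-0.091  0.619  0.076] 0.0308 0.348
```

View pics/e2.png

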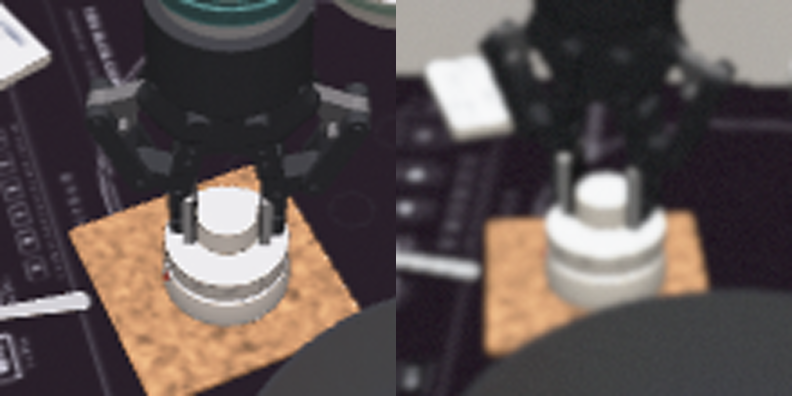

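Emit:
{"api": "carry_out", "payload": {"deltas": [-0.002,0,0,0.75,0,0,-0.5,0,0,0,0.75,0,0,-0.5,0,0,0,0.75,0,0,-0.5,0,0,0,0.75,0,0,-0.5,0,0,0,0.75,0,0,-0.5,0,0,0,0.75,0,0,-0.5]}}

```text
clock: 21.08
position: [0.4956, 0.067, 0.0221]
ee_rot: [0.309, 0.636, 0.309, -0.636]
contact_force: [-4.6, -0.3, 19.5]
width: 0.0311
```

Emit:
{"api": "carry_out", "payload": {"deltas": [0,0,0,0.75,0,0,-0.5,0,0,0,0.75,0,0,-0.5,0,0,0,0.75,0,0,-0.5,0,0,0,0.75,0,0,-0.5,0,0,0,0.75,0,0,-0.5,0,0,0,0.75,0,0,-0.5]}}

```text
clock: 21.82
position: [0.4953, 0.0672, 0.0221]
ee_rot: [0.206, 0.677, 0.206, -0.677]
contact_force: [-4.4, 0.3, 21.0]
width: 0.0313
```

```bash
python3 - <<'E'
from h import *
look('e3')
im=eyes.get_image('wrist');save(im,'w5.png')
E
```

```text
21.825 [0.4953 0.0672 0.0221] [-4.39  0.34 21.  ] [0.042 0.728 0.173] 0.0313 0.976
```

View pics/e3.png

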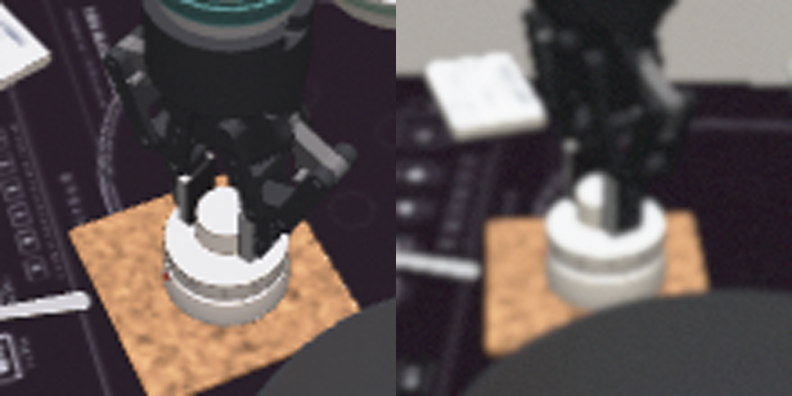

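View pics/w5.png

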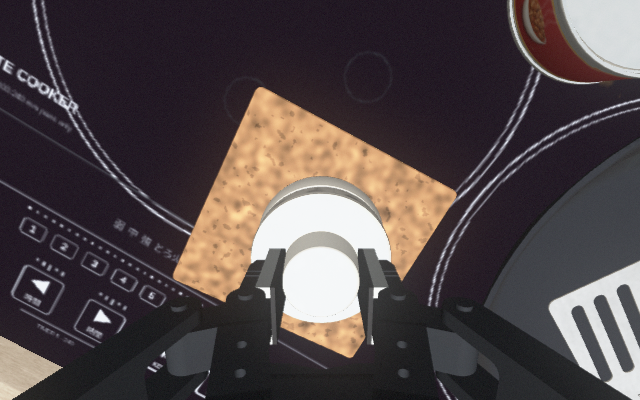

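Emit:
{"api": "carry_out", "payload": {"deltas": [-0.003,0,0,0.75,0,0,-0.5,0,0,0,0.75,0,0,-0.5,0,0,0,0.75,0,0,-0.5,0,0,0,0.75,0,0,-0.5,0,0,0,0.75,0,0,-0.5,0,0,0,0.75,0,0,-0.5,0,0,0,0.75,0,0,-0.5]}}

```text
clock: 22.85
position: [0.495, 0.0675, 0.0221]
ee_rot: [-0.078, -0.703, -0.079, 0.703]
contact_force: [-5.4, 1.6, 20.4]
width: 0.0311
```

Emit:
{"api": "carry_out", "payload": {"deltas": [0,0,0,0.75,0,0,-0.5,0,0,0,0.75,0,0,-0.5,0,0,0,0.75,0,0,-0.5,0,0,0,0.75,0,0,-0.5,0,0,0,0.75,0,0,-0.5,0,0,0,0.6,0,0,-0.5,0,0,0,0.35,0,0,-0.5,0,0,0,0.3,0,0,-0.5]}}

```text
clock: 23.85
position: [0.4948, 0.0679, 0.0221]
ee_rot: [0.045, -0.705, 0.044, 0.706]
contact_force: [-3.5, 2.6, 20.3]
width: 0.031
```

```bash
python3 - <<'E'
from h import *
look('e4')
im=eyes.get_image('scene');zz=im['color'][235:290,275:330,::-1];cv2.imwrite('pics/e4z.png',cv2.resize(zz,None,fx=10,fy=10,interpolation=cv2.INTER_LANCZOS4))
E
```

```text
23.85 [0.4948 0.0679 0.0221] [-3.51  2.63 20.26] [0.416 0.827 0.099] 0.031 1.691
```

View pics/e4z.png

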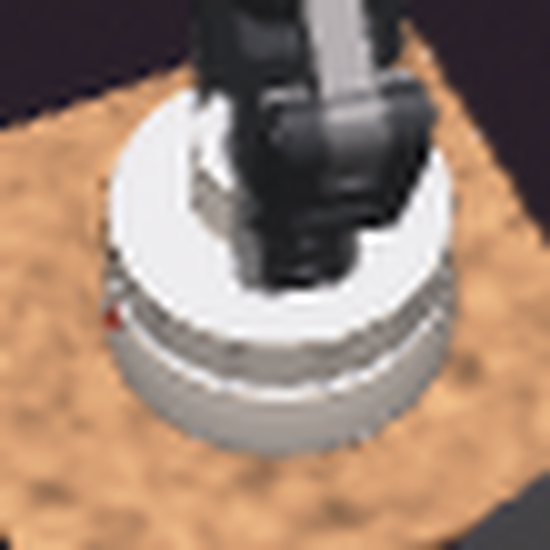

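```bash
python3 - <<'E'
from h import *
im=eyes.get_image('wrist');save(im,'w6.png')
cv2.imwrite('pics/w6z.png',cv2.resize(im['color'][160:240,240:400,::-1],None,fx=5,fy=5,interpolation=cv2.INTER_LANCZOS4))
E
```

```text
(no output)
```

View pics/w6z.png

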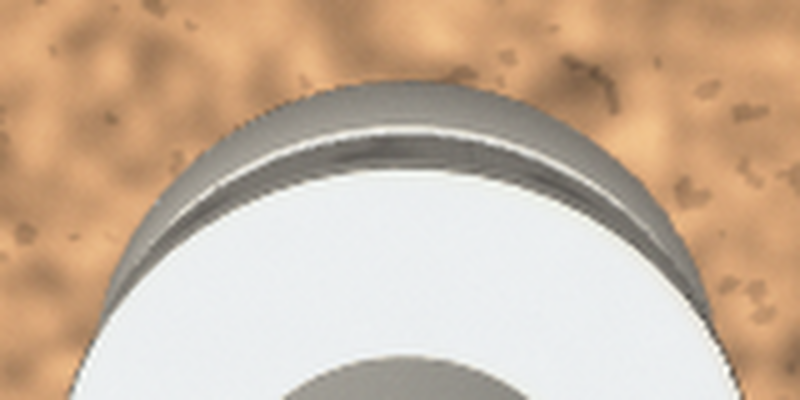

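View pics/w6.png

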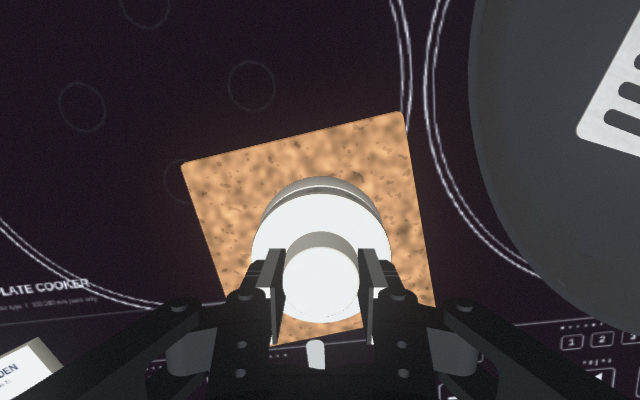

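The faint number marks on the far side of the dial lie within about 2° of where a reading of 56.2 would put them. The red pointer hasn't moved, so the base is steady. Now I'll turn back by 67°.

Emit:
{"api": "carry_out", "payload": {"deltas": [0,0,0,-0.4,0,0,-0.5,0,0,0,-0.75,0,0,-0.5,0,0,0,-0.75,0,0,-0.5,0,0,0,-0.75,0,0,-0.5,0,0,0,-0.75,0,0,-0.5,0,0,0,-0.75,0,0,-0.5,0,0,0,-0.75,0,0,-0.5]}}

```text
clock: 24.92
position: [0.495, 0.0675, 0.0221]
ee_rot: [-0.077, -0.703, -0.077, 0.703]
contact_force: [-4.4, 1.7, 20.2]
width: 0.031
```

Emit:
{"api": "carry_out", "payload": {"deltas": [0,0,0,-0.75,0,0,-0.5,0,0,0,-0.75,0,0,-0.5,0,0,0,-0.75,0,0,-0.5,0,0,0,-0.75,0,0,-0.5,0,0,0,-0.75,0,0,-0.5,0,0,0,-0.75,0,0,-0.5,0,0,0,-0.75,0,0,-0.5,0,0,0,-0.75,0,0,-0.5]}}

```text
clock: 25.92
position: [0.4953, 0.0672, 0.0221]
ee_rot: [0.222, 0.671, 0.222, -0.671]
contact_force: [-4.4, -0.1, 19.3]
width: 0.0312
```

Emit:
{"api": "carry_out", "payload": {"deltas": [0,0,0,-0.75,0,0,-0.5,0,0,0,-0.75,0,0,-0.5,0,0,0,-0.75,0,0,-0.5,0,0,0,-0.75,0,0,-0.5,0,0,0,-0.75,0,0,-0.5,0,0,0,-0.75,0,0,-0.5,0,0,0,-0.75,0,0,-0.5,0,0,0,-0.4,0,0,-0.5,0,0,0,-0.25,0,0,-0.5,0,0,0,0,0,0,-0.5]}}

```text
clock: 27.18
position: [0.4958, 0.067, 0.0221]
ee_rot: [0.354, 0.612, 0.354, -0.612]
contact_force: [-3.0, -0.6, 17.6]
width: 0.0311
```

```bash
python3 - <<'E'
from h import *
look('e5')
E
```

```text
27.175 [0.4958 0.067  0.0221] [-3.03 -0.64 17.64] [-0.104  0.53  -0.04 ] 0.0311 0.518
```

View pics/e5.png

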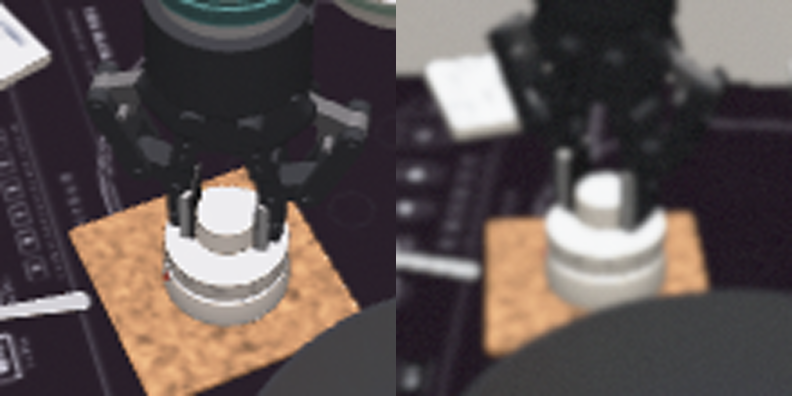

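Emit:
{"api": "carry_out", "payload": {"deltas": [-0.015,0,0,0,0,0,-0.5,-0.01,0,0,0,0,0,-0.5,0,0,0,0,0,0,-0.2,0,0,0,0,0,0,-0.1,0,0,0,0,0,0,0,0,0,0,0,0,0,0.1]}}

```text
clock: 28.02
position: [0.4944, 0.067, 0.0211]
ee_rot: [-0.353, -0.611, -0.354, 0.613]
contact_force: [-0.1, -0.6, 0.4]
width: 0.0467
```

Emit:
{"api": "carry_out", "payload": {"deltas": [-0.05,0,0,0,0,0,0.15,-0.1,0,0,0,0,0,0.15,-0.3,0,0,0,0,0,0.15,-0.5,0,0,0,0,0,0.15,-0.6,0,0,0,0,0,0.15,-0.4,0,0,0,0,0,0.15,0,0,0,-0.5,0,0,0.15,0,0,0,-1,0,0,0.15,0,0,0,-1,0,0,0.15]}}

```text
clock: 29.15
position: [0.4941, 0.067, 0.1374]
ee_rot: [-0.406, -0.577, -0.408, 0.579]
contact_force: [-1.0, 0.2, -0.5]
width: 0.049
```

```bash
python3 - <<'E'
from h import *
look('e6')
meas('w7')
E
```

```text
29.15 [0.4941 0.067  0.1374] [-1.04  0.25 -0.54] [-0.008 -0.019  0.054] 0.049 0.34
29.25 [0.4941 0.067  0.1374] [-0.005  0.214  1.77  -0.     1.161  0.342] [-0.35 -0.13  0.52]
[[-0.004  0.94  -0.34 ]
 [-0.    -0.34  -0.94 ]
 [-1.    -0.003  0.001]]
{'knob': (((496.6260681152344, 67.32788848876953), (30.94217872619629, 31.093204498291016), 157.82212829589844), ((496.5774230957031, 67.29869079589844), 15.660358428955078)), 'skirt': (((496.6409606933594, 67.4161148071289), (62.46525192260742, 62.646324157714844), 144.84197998046875), ((496.6979675292969, 67.34593963623047), 31.548912048339844))}
```

View pics/e6.png

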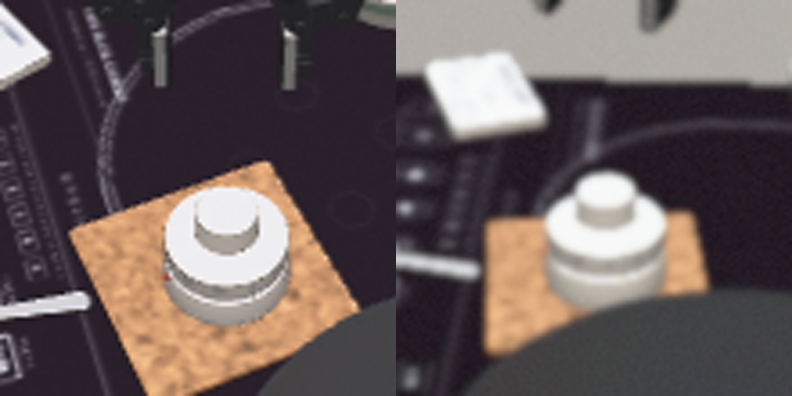

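Emit:
{"api": "carry_out", "payload": {"deltas": [-0.2,0,0,-1,0,0,0.15,-0.2,0,0,-1,0,0,0.15,-0.2,0,0,-1,0,0,0.15,0,0,0,-1,0,0,0.15,0,0,0,-1,0,0,0.15,0,0,0,-1,0,0,0.15,0,0,0,-1,0,0,0.15,0,0,0,-1,0,0,0.15,0,0,0,-1,0,0,0.15,0,0,0,-1,0,0,0.15]}}

```text
clock: 30.55
position: [0.4947, 0.067, 0.1738]
ee_rot: [0.579, 0.404, 0.581, -0.405]
contact_force: [0.3, 0.2, 0.7]
width: 0.0497
```

Emit:
{"api": "carry_out", "payload": {"deltas": [0,0,0,-1,0,0,1,0,0,0,-1,0,0,1,0,0,0,-1,0,0,1,0,0,0,-1,0,0,1,0,0,0,-1,0,0,1,0,0,0,-1,0,0,1,0,0,0,-1,0,0,1,0,0,0,-1,0,0,1,0,0,0,-1,0,0,1,0,0,0,-1,0,0,1]}}

```text
clock: 31.8
position: [0.4947, 0.067, 0.1738]
ee_rot: [0.682, 0.182, 0.684, -0.182]
contact_force: [1.2, -0.2, 0.5]
width: 0.0855
```

Emit:
{"api": "carry_out", "payload": {"deltas": [0,0,0,-1,0,0,1,0,0,0,-1,0,0,1,0,0,0,-1,0,0,1,0,0,0,-1,0,0,1,0,0,0,-1,0,0,1,0,0,0,-1,0,0,1,0,0,0,-1,0,0,1,0,0,0,-0.4,0,0,1,0,0,0,0,-1,0,1,0,0,0,0,-1,0,1]}}

```text
clock: 33.05
position: [0.4952, 0.067, 0.1741]
ee_rot: [0.755, 0.002, 0.656, -0.002]
contact_force: [-0.5, 0.0, -0.4]
width: 0.0854
```

```bash
python3 - <<'E'
from h import *
s=readout.get_state();print(s['clock'],s['position'],s['qpos'].round(3));print(rot(s['ee_rot']).as_matrix().round(3))
E
```

```text
33.05 [0.4952098  0.06700571 0.17409789] [-0.005  0.106  1.819 -0.     1.077 -1.569]
[[ 0.139  0.007  0.99 ]
 [-0.001  1.    -0.007]
 [-0.99   0.     0.139]]
```

Emit:
{"api": "carry_out", "payload": {"deltas": [0.33,0,-0.11,0,0,0,1,0.33,0,-0.11,0,0,0,1,0.33,0,-0.11,0,-1,0,1,0.33,0,-0.11,0,-1,0,1,0,0,0,0,-1,0,1,0,0,0,0,-1,0,1,0,0,0,0,-1,0,1,0,0,0,0,-0.5,0,1,0,0,0,0,0,0,1]}}

```text
clock: 34.17
position: [0.4798, 0.0671, 0.0914]
ee_rot: [0.865, 0.002, 0.502, -0.003]
contact_force: [-0.2, 0.5, 0.1]
width: 0.0854
```

```bash
python3 - <<'E'
from h import *
s=readout.get_state();print(s['clock'],s['position'],s['qpos'].round(3))
acc=[]
for i in range(3):
    im=eyes.get_image('wrist');acc.append(im['color'].astype(float))
save(im,'w8.png');np.savez('/tmp/w8.npz',**im)
a=np.mean(acc,0);cc=a.astype(int); red=(cc[...,0]-cc[...,1]>80)&(cc[...,0]-cc[...,2]>80);red[:,:290]=0;red[:,350:]=0;red[250:]=0
v,u=(np.argwhere(red).mean(0)).astype(int);print(u,v)
v0=max(v-18,0)
c=cv2.rotate(a[v0:v0+90,u-55:u+55,::-1].clip(0,255).astype(np.uint8),cv2.ROTATE_180)
cv2.imwrite('pics/w8z.png',cv2.resize(c,None,fx=7,fy=7,interpolation=cv2.INTER_LANCZOS4)[:600])
E
```

```text
34.175 [0.47981893 0.06712184 0.09138185] [-0.004  0.04   2.299 -0.003  0.283 -1.565]
319 140
```

View pics/w8z.png

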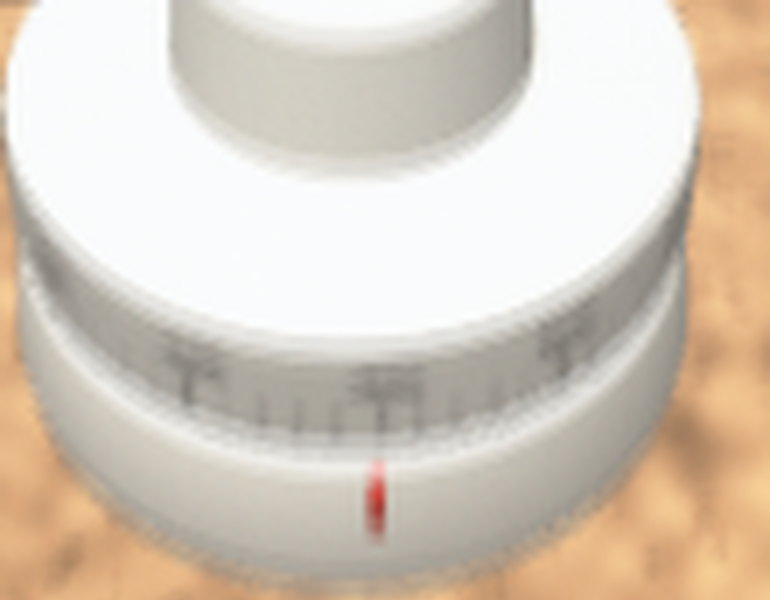

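```bash
python3 - <<'E'
from h import *
im=eyes.get_image('wrist');s=readout.get_state();print(s['clock'],s['qd'].round(4))
c=cv2.rotate(im['color'][122:212,264:374,::-1],cv2.ROTATE_180)
cv2.imwrite('pics/w9z.png',cv2.resize(c,None,fx=7,fy=7,interpolation=cv2.INTER_LANCZOS4)[:600])
E
```

```text
34.375 [-0.001   0.0013  0.0023  0.0016 -0.0012 -0.0012]
```

View pics/w9z.png

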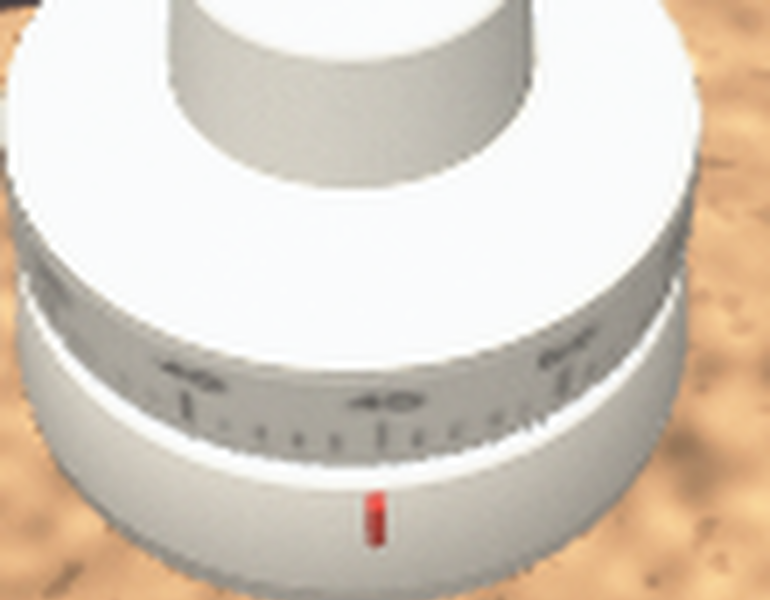

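The settled close-up shows 40 on the left, 45 over the pointer with its tick within about 0.1 min, and 50 on the right. I'll back off and hand in.

Emit:
{"api": "carry_out", "payload": {"deltas": [-0.5,0,0,0,0,0,1,-0.6,0,0,0,0,0,1,-0.4,0,0,0,0,0,1,0,0,0,0,0,0,1,0,0,0,0,0,0,1]}}

```text
clock: 35.0
position: [0.4365, 0.0673, 0.1697]
ee_rot: [0.865, 0.001, 0.501, -0.003]
contact_force: [-0.2, 0.1, -1.0]
width: 0.0854
```

```bash
python3 - <<'E'
from h import *
s=readout.get_state();print(s['clock'],s['position'],s['contact_force'])
im=eyes.get_image('scene');save(im,'end.png')
print(job.sign_off())
E
```

```text
35.0 [0.43651897 0.06732293 0.16967447] [-0.22246823  0.12907144 -1.02128664]
the job is handed in; nothing more can be done
None
```

View pics/end.png

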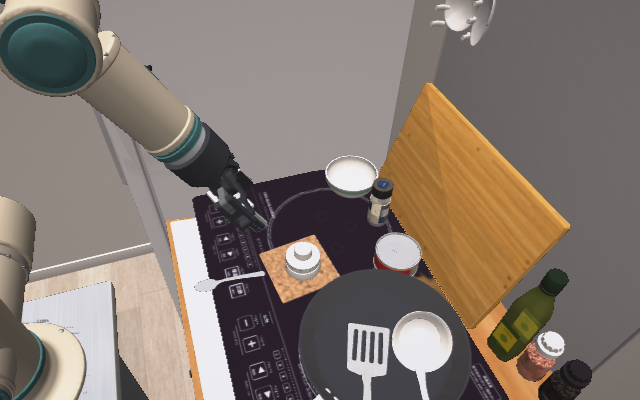

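The timer is set to 45 and the job is handed in at about 35 s. The dial started at 40. I gripped the knob, kept about 17–21 N of downward press on it while turning, wound it 97° to about 56, turned it back 67°, let go and backed off.

- **Reading:** the last close-up shows the 45 mark within about 0.1 min of the red pointer.
- **Past 55:** I could not read the numbers over the pointer at the top of the wind. The 56 comes from the wrist rotation and from faint number marks on the far side of the dial, which agreed within about 2°.
- **Timer position:** it moved well under 1 mm and its pointer stayed where it was.
- **Surroundings:** in the last picture the things around it look untouched, and the arm is clear of everything.
- **Disagreements:**
  - The fingers stopped at 31 mm on the knob, although it is described as 35 mm across.
  - The cameras put the fingertips about 27 mm higher than the reported tool position, so I went down slowly until the fingers touched.
  - One joint read 0.107 rad for a moment during an early look, against its lower limit of 0.11 as given; I moved off it at once.

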